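# Start three bench timers in order

### The job

Start the incubation timers in the order the cultures were prepared: tap the blue timer's key, then the yellow one's, then the green one's, each lightly but most of the way in, so that it stays down. Leave the red timer's key up, and do not lift, tip or push any timer out of place or disturb the pens, forceps, plates and bottle; nothing is to be picked up.

Things in the scene. Friction and masses are not known exactly. Their poses are not given: they have to be found in the camera images.
- timer_blue: bench timer with a round blue key and a thin blue band round its white case, 74 x 74 x 40 mm, about 0.3 kg, loose on rubber feet; origin at the centre of its underside, z up, a small grey display on its top at the -x side, the key 12 mm from the middle toward +x
- key_blue_top (a point): centre of the flat top of the blue key, which moves with it: a cap 35 mm across, 58 mm above the worktop when up (18 mm proud of the case), 46 mm when fully down
- key_blue (a joint): how far the blue key is pressed in, m: 0 up (timer idle), 0.012 at its hard stop. It moves straight down against about 2.5 N all the way and stays where it is left; past the middle of its travel (0.006) the timer runs
- timer_yellow: bench timer with a round yellow key and a thin yellow band round its white case, 74 x 74 x 40 mm, about 0.3 kg, loose on rubber feet; origin at the centre of its underside, z up, a small grey display on its top at the -x side, the key 12 mm from the middle toward +x
- key_yellow_top (a point): centre of the flat top of the yellow key, which moves with it: a cap 35 mm across, 58 mm above the worktop when up (18 mm proud of the case), 46 mm when fully down
- key_yellow (a joint): how far the yellow key is pressed in, m: 0 up (timer idle), 0.012 at its hard stop. It moves straight down against about 2.5 N all the way and stays where it is left; past the middle of its travel (0.006) the timer runs
- timer_green: bench timer with a round green key and a thin green band round its white case, 74 x 74 x 40 mm, about 0.3 kg, loose on rubber feet; origin at the centre of its underside, z up, a small grey display on its top at the -x side, the key 12 mm from the middle toward +x
- key_green_top (a point): centre of the flat top of the green key, which moves with it: a cap 35 mm across, 58 mm above the worktop when up (18 mm proud of the case), 46 mm when fully down
- key_green (a joint): how far the green key is pressed in, m: 0 up (timer idle), 0.012 at its hard stop. It moves straight down against about 2.5 N all the way and stays where it is left; past the middle of its travel (0.006) the timer runs
- timer_red: bench timer with a round red key and a thin red band round its white case, 74 x 74 x 40 mm, about 0.3 kg, loose on rubber feet; origin at the centre of its underside, z up, a small grey display on its top at the -x side, the key 12 mm from the middle toward +x
- key_red_top (a point): centre of the flat top of the red key, which moves with it: a cap 35 mm across, 58 mm above the worktop when up (18 mm proud of the case), 46 mm when fully down
- key_red (a joint): how far the red key is pressed in, m: 0 up (timer idle), 0.012 at its hard stop. It moves straight down against about 2.5 N all the way and stays where it is left; past the middle of its travel (0.006) the timer runs
- marker_red: white marker pen with a red cap, 131 mm long, 13 mm high, lying on the worktop; origin at the centre of its underside, y along the pen
- marker_blue: white marker pen with a blue cap, 131 mm long, 13 mm high, lying on the worktop; origin at the centre of its underside, y along the pen
- forceps: thin steel forceps, 130 mm long, 10 mm high, lying; origin at the centre of the underside, y along them
- plate_a: closed round culture plate, 93 mm across, 15 mm high; origin at the centre of its underside
- plate_b: closed round culture plate, 93 mm across, 15 mm high; origin at the centre of its underside
- bottle: white reagent bottle with a blue band and screw cap, 47 mm across, 100 mm high, upright; origin at the centre of its underside
Not all that is in view belongs to the job. What is shaped like the timer_yellow but turquoise is not meant.

How it is judged:
By the outcome, as a careful person would: the job done as asked, in the order asked, and still so for the second after the job is handed in, with the robot touching nothing.
It also fails if it takes over 48 s, if anything falls off the work surface, if the arm or the gripper's body presses on something with over 40 N, if the wrist force passes 120 N, or if a joint passes its speed limit or range.

### The arm

A 7-joint arm with a two-finger parallel gripper is mounted at the origin on a cart in front of the work surface, level with it; the furniture and walls round the work are solid. World frame = base frame: x ahead of the robot, y to its left, z up, the work surface at z = 0. Lengths are in m, angles in rad, forces in N, time in s.
With the tool pointing down it reaches from about 0.425 to 0.875 m from the base axis. Payload 4.7 kg.
Tool frame: the origin (TCP) lies midway between the tips of the shut fingers; the grasp point (between the pads) lies grip_point_offset behind it (grip_point_offset is the distance from the TCP to the grasp point, in m); z points along the fingers, y is the direction in which the jaws open and shut (so a half turn about z gives the same grasp; the last joint's range is limited). The gripper opens to 85 mm and grips with 20 to 120 N. Pads are 22 mm wide; open, the fingers measure 114 mm over their backs; the gripper's body (76 mm by 85 mm) begins 54 mm behind the grasp point. The pads swing forward as they close: fully open they stand 13 mm farther back than shut.
Start: joints at [-1.264, 0.321, -0.07, 1.45, 0.023, 1.371, -0.057], TCP at [0.188, 0.622, 0.231] pointing down, gripper open.
Joint ranges: [-2.86, 2.86], [-0.3, 2.09], [-1.38, 1.24], [0.06, 2.45], [-1.56, 4.7], [0.09, 2.05], [-2.69, 2.69]. Speed limits (rad/s): [2.57, 2.57, 3.14, 3.14, 3.14, 3.14, 3.14].

### API

Orientations are given as a unit quaternion [x, y, z, w].
In Python, from workcell import * gives the robot as it stands. The module is installed in compiled form; this text tells all that it offers.
- The arm moves only by the tool send_rows, never from a script. Its argument "motion" is a list of rows, each an object of numbers: "wx", "wy", "wz": the turn, a rotation vector about the tool's x, y, z in rad; "dx", "dy", "dz": the shift along the tool's x, y, z in cm; "gripper": the gripper command: -1 is shut, 1 is fully open, values between are in proportion. A call has 1 to 20 rows; each row is the pose to reach, as a shift and turn from the pose commanded when the call began, along the tool's axes at that moment; what a row does not reach only later rows make up. A row lasts 1/8 s, in which the tool goes at most 62.5 mm and 10.7 degrees, less where a joint would pass 70% of its speed; a pose out of reach is approached as far as the arm can. A call with a gripper value outside its range is refused whole. The fingers move at their own pace and stop on an object; "force" is the grip in N (left out, the last holds). Time passes only in rows, so rows that repeat a pose let the fingers close. It gives the time, the measured TCP pose, the force and the opening at its end, in the units of the state.
- sense(): the state, without advancing time (a new reading comes with each control period).
- get_image(name): name is "scene" or "top"; returns (picture, depth): 480x640x3 uint8, red, green, blue; 480x640 float32, m along the optical axis (not along the pixel's ray), 0 where there is no reading.
- camera_model(name): a dict with "fx", "fy", "cx", "cy" (pixels), "eye" and "orientation" of the camera in the world. Camera axes: x right, y up, looking along -z (the intrinsics and any distortion apply to the point x, -y, -z); pixel columns grow to the right and rows downward; lengths in m; the calibration is good to about 2 mm. A picture is of the moment at which its call begins. camera_model takes no time and is no camera call.
- job_done(): hands the job in, once; it reports no verdict.
Trained networks look in the newest picture that a camera, given by its name, has taken for a name from the list of things; names that differ only in an ending like _2 or _b are one class to them, and where a whole thing is asked for, a point or a joint stands for the part that bears it (a point fixed in the world has none). Each returns a list of dicts, best first, with "confidence" (0 to 1); they miss things now and then, are a little off and sometimes report something else, mostly with a low value. They report only what shows in the picture. A call takes as long as a camera call. They do not tell look-alikes from the thing itself.
- spot_in(query, camera): "at" ([x, y, z] in m, in the coordinates of the camera as it stood for that picture, good to about 4 mm: the middle of the surface that is visible of it).
- regions_of(query, camera): "mask" (480x640 bool, what is visible of it).
- tip_of(query, camera): "at" ([x, y, z] in m, in the coordinates of the camera as it stood for that picture, good to about 4 mm: a listed point, or the origin of a listed thing).
The state is a dict: "clock": time; "joint_positions": joint angles; "qvel": joint speeds; "joint_torque": joint torques, N m; "tool_pos": TCP position; "eef_rot": TCP orientation; "force": force on the tool from outside, world axes, zero at the start; "torque": the same for the moment, N m; "grip_width": opening from 0.0 (shut) to 1.0 (fully open).
Only numpy, scipy, OpenCV 4.12 (cv2) and the standard library are available. Lean on these libraries where they do the work, as an engineer would, in place of code of your own. Each camera call takes 0.05 s, during which the arm holds its last target. There are 200 camera calls.

## Working session

There is one attempt and no reset: what is moved stays moved. The work goes in short steps, Python scripts to look and compute and a tool call to move; the robot and the scene stay as the last step left them, time stands still between calls to the robot, and variables do not carry over. Pictures are saved under pics/ and viewed, about 8 in all and at most 12, crops included, and the job is handed in when it is done.

Besides the shell and the picture viewer there is one more tool, called as name(argument=value, ...), one argument or row to a line, values as JSON. send_rows: Moves the arm, as the interface text tells. Its arguments: {"type":"object","properties":{"motion":{"type":"array"},"force":{"type":"number"}},"required":["motion"]}

```bash
mkdir -p pics; cat > h.py <<'E'
from workcell import *
import numpy as np, cv2
from scipy.spatial.transform import Rotation as R
def w(cam,p):
    m=camera_model(cam); return R.from_quat(m["orientation"]).apply(p)+np.array(m["eye"])
E
python3 - <<'E'
from h import *
for c in ["top","scene"]:
    im,d=get_image(c); cv2.imwrite(f"pics/{c}0.png",im[:,:,::-1]); np.save(f"{c}0.npy",d)
    print(c,camera_model(c))
s=sense(); print(s)
for q in ["key_blue_top","key_yellow_top","key_green_top","key_red_top"]:
    for c in ["top"]:
        print(q,[(np.round(w(c,r["at"]),3),round(r["confidence"],2)) for r in tip_of(q,c)])
E
```

```text
top {'fx': 530.246533227922, 'fy': 530.246533227922, 'cx': 327.1373556775801, 'cy': 239.93210376928855, 'eye': array([0.34092843, 0.12012652, 1.34693974]), 'orientation': array([-0.04115844,  0.05361619,  0.71342431, -0.69746473])}
scene {'fx': 572.9711790584366, 'fy': 572.9711790584366, 'cx': 315.1515611240165, 'cy': 236.68468562729882, 'eye': array([-0.25822631, -0.55583585,  1.29126602]), 'orientation': array([ 0.31026256, -0.14343857, -0.38200685,  0.8586229 ])}
{'clock': 0.1, 'joint_positions': array([-1.26389922,  0.32177428, -0.07007878,  1.45154964,  0.02258723,
        1.37079777, -0.05690346]), 'qvel': array([-2.91604965e-04, -3.50971382e-03,  2.04246186e-04, -2.62776244e-03,
       -4.91386123e-05, -1.56658592e-03,  4.76457134e-04]), 'joint_torque': array([-5.16445780e-04, -4.94879186e+01, -3.84343173e-01, -3.15210414e+01,
        1.30401127e-02,  7.41476164e-03, -3.11602946e-05]), 'tool_pos': array([0.18751687, 0.62186346, 0.23031801]), 'eef_rot': array([ 1.45868128e-01,  9.89303659e-01, -8.66895320e-04, -8.63372032e-05]), 'force': array([-1.12913402,  1.83924153,  0.29325922]), 'torque': array([0.03830804, 0.01183514, 0.00612669]), 'grip_width': 1.0004158711655287}
key_blue_top [(array([ 0.459, -0.356,  0.055]), 0.44)]
key_yellow_top [(array([0.469, 0.58 , 0.055]), 0.51), (array([0.455, 0.104, 0.056]), 0.49)]
key_green_top [(array([0.451, 0.313, 0.056]), 0.6)]
key_red_top [(array([ 0.47 , -0.1  ,  0.055]), 0.75), (array([ 0.419, -0.212, -0.002]), 0.46)]
```

View pics/top0.png

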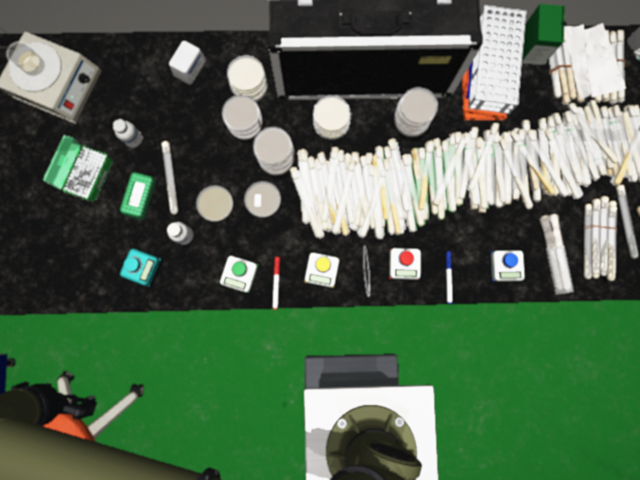

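View pics/scene0.png

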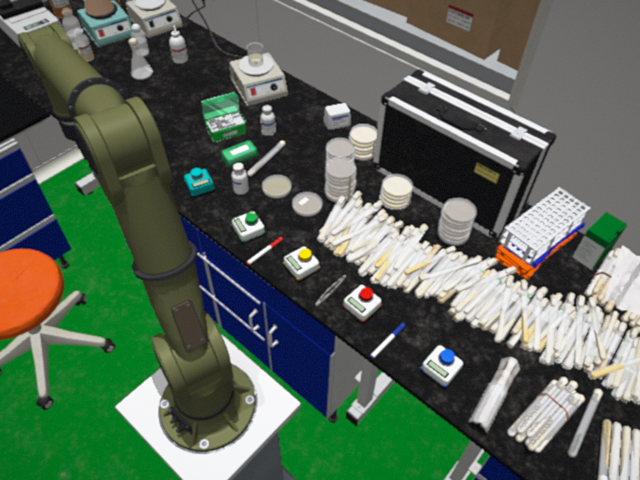

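The top view (up = +x, left = +y) shows the keys in the front row: green (239,269), yellow (323,265), red (406,258) and blue (511,260). The turquoise look-alike is at (138,267). Next I'll refine the key centres from their colour blobs and compute the moves.

```bash
cat >> h.py <<'E'
def pix(cam,u,v,z):
    m=camera_model(cam); r=R.from_quat(m["orientation"]).apply([(u-m["cx"])/m["fx"],-(v-m["cy"])/m["fy"],-1]); e=np.array(m["eye"])
    return e+r*(z-e[2])/r[2]
def key(img,cam,u,v,n=12):
    c=img[v-n:v+n,u-n:u+n]; s=cv2.cvtColor(c,cv2.COLOR_RGB2HSV)
    k=((s[...,1]>130)&(s[...,2]>70)).astype(np.uint8)
    k=cv2.morphologyEx(k,cv2.MORPH_OPEN,np.ones((4,4),np.uint8))
    _,l,st,ce=cv2.connectedComponentsWithStats(k); i=1+np.argmax(st[1:,4])
    return u-n+ce[i][0],v-n+ce[i][1],st[i]
def rel(targets):
    s=sense(); r=R.from_quat(s["eef_rot"])
    for t in targets: print(t,np.round(r.inv().apply(np.array(t)-s["tool_pos"])*100,2))
E
python3 - <<'E'
from h import *
for c,P in dict(top=dict(b=(511,260),y=(323,265),g=(239,269),r=(406,258)),scene=dict(b=(447,356),y=(305,255),g=(251,218),r=(366,295))).items():
    im=cv2.imread(f"pics/{c}0.png")[:,:,::-1].copy()
    for k,(u,v) in P.items():
        a=key(im,c,u,v); print(c,k,a,np.round(pix(c,a[0],a[1],.055),4))
print(R.from_quat(sense()["eef_rot"]).as_matrix().round(3))
rel([(.30,.50,.2),(.42,.33,.2),(.47,.1,.2),(.50,-.1,.2),(.459,-.356,.15)])
E
```

```text
top b (np.float64(511.2986111111111), np.float64(260.81944444444446), array([  6,   7,  14,  13, 144], dtype=int32)) [ 0.4534 -0.3565  0.055 ]
top y (np.float64(323.8074074074074), np.float64(265.1925925925926), array([  7,   6,  13,  13, 135], dtype=int32)) [0.4529 0.1048 0.055 ]
top g (np.float64(239.68595041322314), np.float64(269.44628099173553), array([  7,   7,  12,  12, 121], dtype=int32)) [0.4471 0.3098 0.055 ]
top r (np.float64(407.1142857142857), np.float64(258.87857142857143), array([  7,   7,  13,  13, 140], dtype=int32)) [ 0.4639 -0.0998  0.055 ]
scene b (np.float64(448.01075268817203), np.float64(356.8440860215054), array([  6,   5,  15,  16, 186], dtype=int32)) [ 0.4557 -0.3601  0.055 ]
scene y (np.float64(305.7603305785124), np.float64(255.3305785123967), array([  7,   7,  12,  12, 121], dtype=int32)) [0.4546 0.1015 0.055 ]
scene g (np.float64(252.01162790697674), np.float64(218.69767441860466), array([ 8,  9, 11,  9, 86], dtype=int32)) [0.4494 0.307  0.055 ]
scene r (np.float64(367.02097902097904), np.float64(294.57342657342656), array([  7,   5,  13,  14, 143], dtype=int32)) [ 0.466  -0.1037  0.055 ]
[[-0.957  0.289 -0.   ]
 [ 0.289  0.957 -0.001]
 [-0.    -0.001 -1.   ]]
(0.3, 0.5, 0.2) [-14.29  -8.45   3.1 ]
(0.42, 0.33, 0.2) [-30.69 -21.27   3.11]
(0.47, 0.1, 0.2) [-42.11 -41.85   3.12]
(0.5, -0.1, 0.2) [-50.75 -60.13   3.13]
(0.459, -0.356, 0.15) [-54.21 -85.82   8.15]
```

send_rows(
  motion=[
    {"dx":-5,"dy":-3,"dz":1,"gripper":-1},
    {"dx":-10,"dy":-6,"dz":2,"gripper":-1},
    {"dx":-14.3,"dy":-8.5,"dz":3,"gripper":-1},
    {"dx":-18.5,"dy":-12,"dz":3,"gripper":-1},
    {"dx":-22.5,"dy":-15,"dz":3,"gripper":-1},
    {"dx":-26.5,"dy":-18,"dz":3,"gripper":-1},
    {"dx":-30.7,"dy":-21.3,"dz":3,"gripper":-1},
    {"dx":-33.5,"dy":-26,"dz":3,"gripper":-1},
    {"dx":-36.5,"dy":-31,"dz":3,"gripper":-1},
    {"dx":-39,"dy":-36,"dz":3,"gripper":-1},
    {"dx":-42,"dy":-41,"dz":3,"gripper":-1},
    {"dx":-44,"dy":-46,"dz":3,"gripper":-1},
    {"dx":-46.5,"dy":-51,"dz":3,"gripper":-1},
    {"dx":-48.5,"dy":-55.5,"dz":3,"gripper":-1},
    {"dx":-50.7,"dy":-60,"dz":3,"gripper":-1},
    {"dx":-51.5,"dy":-65.5,"dz":4,"gripper":-1},
    {"dx":-52,"dy":-71,"dz":5,"gripper":-1},
    {"dx":-53,"dy":-76.5,"dz":6,"gripper":-1},
    {"dx":-53.5,"dy":-82,"dz":7,"gripper":-1},
    {"dx":-54,"dy":-86,"dz":8,"gripper":-1},
  ],
)

```text
$.motion[0]: bad value
```

```bash
python3 - <<'E'
from h import *
s=sense(); print(s["clock"],s["tool_pos"],s["grip_width"],s["force"],s["joint_positions"],R.from_quat(s["eef_rot"]).as_matrix().round(3))
rel([(.4555,-.3575,.1),(.4555,-.3575,.064),(.4555,-.3575,.048)])
E
```

```text
0.3 [0.18757168 0.62219813 0.23099648] 0.9991176590302187 [-0.44842013  0.15411833  0.16495795] [-1.26390772  0.32125991 -0.0701376   1.45086493  0.02260843  1.37076861
 -0.05688791] [[-0.957  0.289 -0.   ]
 [ 0.289  0.957 -0.001]
 [-0.    -0.001 -1.   ]]
(0.4555, -0.3575, 0.1) [-53.92 -86.06  13.15]
(0.4555, -0.3575, 0.064) [-53.92 -86.06  16.75]
(0.4555, -0.3575, 0.048) [-53.92 -86.06  18.35]
```

The call was refused, perhaps because every key has to be present. I'll try one complete row.

send_rows(
  motion=[
    {"wx":0,"wy":0,"wz":0,"dx":-5,"dy":-3,"dz":1,"gripper":-1},
  ],
)

```text
clock: 0.42
tool_pos: [0.2222, 0.5823, 0.2213]
eef_rot: [0.141, 0.99, 0.001, -0.001]
force: [1.1, -0.4, 0.5]
grip_width: 0.815
```

send_rows(
  motion=[
    {"wx":0,"wy":0,"wz":0,"dx":-5,"dy":-3,"dz":1,"gripper":-1},
    {"wx":0,"wy":0,"wz":0,"dx":-9.3,"dy":-5.5,"dz":2,"gripper":-1},
    {"wx":0,"wy":0,"wz":0,"dx":-13.5,"dy":-9,"dz":2,"gripper":-1},
    {"wx":0,"wy":0,"wz":0,"dx":-17.5,"dy":-12,"dz":2,"gripper":-1},
    {"wx":0,"wy":0,"wz":0,"dx":-21.5,"dy":-15,"dz":2,"gripper":-1},
    {"wx":0,"wy":0,"wz":0,"dx":-25.7,"dy":-18.3,"dz":2,"gripper":-1},
    {"wx":0,"wy":0,"wz":0,"dx":-28.5,"dy":-23,"dz":2,"gripper":-1},
    {"wx":0,"wy":0,"wz":0,"dx":-31.5,"dy":-28,"dz":2,"gripper":-1},
    {"wx":0,"wy":0,"wz":0,"dx":-34,"dy":-33,"dz":2,"gripper":-1},
    {"wx":0,"wy":0,"wz":0,"dx":-37,"dy":-38,"dz":2,"gripper":-1},
    {"wx":0,"wy":0,"wz":0,"dx":-39,"dy":-43,"dz":2,"gripper":-1},
    {"wx":0,"wy":0,"wz":0,"dx":-41.5,"dy":-48,"dz":2,"gripper":-1},
    {"wx":0,"wy":0,"wz":0,"dx":-43.5,"dy":-52.5,"dz":2,"gripper":-1},
    {"wx":0,"wy":0,"wz":0,"dx":-45.7,"dy":-57,"dz":2,"gripper":-1},
    {"wx":0,"wy":0,"wz":0,"dx":-46.5,"dy":-62.5,"dz":3,"gripper":-1},
    {"wx":0,"wy":0,"wz":0,"dx":-47,"dy":-68,"dz":4,"gripper":-1},
    {"wx":0,"wy":0,"wz":0,"dx":-48,"dy":-73.5,"dz":5,"gripper":-1},
    {"wx":0,"wy":0,"wz":0,"dx":-48.5,"dy":-79,"dz":6,"gripper":-1},
    {"wx":0,"wy":0,"wz":0,"dx":-49,"dy":-83,"dz":7,"gripper":-1},
    {"wx":0,"wy":0,"wz":0,"dx":-49,"dy":-83,"dz":7,"gripper":-1},
  ],
)

```text
clock: 2.92
tool_pos: [0.4538, -0.3606, 0.1507]
eef_rot: [0.149, 0.989, -0.001, -0.001]
force: [-0.2, 0.6, -0.5]
grip_width: -0.001
```

```bash
python3 - <<'E'
from h import *
s=sense(); print(s["clock"],s["tool_pos"],s["grip_width"],s["force"],s["joint_positions"],R.from_quat(s["eef_rot"]).as_matrix().round(3))
rel([(.4555,-.3575,.1),(.4555,-.3575,.064),(.4555,-.3575,.048)])
E
```

```text
2.925 [ 0.45380238 -0.36056962  0.15066049] -0.001488020586752881 [-0.22353239  0.59952035 -0.48407199] [-0.0526007   0.28278551  0.79563373  1.75822011 -0.21316272  1.19128987
  2.07437513] [[-0.956  0.295 -0.002]
 [ 0.295  0.956 -0.002]
 [ 0.002 -0.002 -1.   ]]
(0.4555, -0.3575, 0.1) [-0.08  0.36  5.07]
(0.4555, -0.3575, 0.064) [-0.09  0.36  8.67]
(0.4555, -0.3575, 0.048) [-0.09  0.37 10.27]
```

send_rows(
  motion=[
    {"wx":0,"wy":0,"wz":0,"dx":-0.1,"dy":0.3,"dz":3,"gripper":-1},
    {"wx":0,"wy":0,"wz":0,"dx":-0.1,"dy":0.3,"dz":6,"gripper":-1},
    {"wx":0,"wy":0,"wz":0,"dx":-0.1,"dy":0.3,"dz":8,"gripper":-1},
    {"wx":0,"wy":0,"wz":0,"dx":-0.1,"dy":0.3,"dz":8.5,"gripper":-1},
    {"wx":0,"wy":0,"wz":0,"dx":-0.1,"dy":0.3,"dz":8.5,"gripper":-1},
    {"wx":0,"wy":0,"wz":0,"dx":-0.1,"dy":0.3,"dz":8.5,"gripper":-1},
  ],
)

```text
clock: 3.68
tool_pos: [0.459, -0.3548, 0.0674]
eef_rot: [0.146, 0.989, -0.0, 0.001]
force: [0.4, -0.9, -0.2]
grip_width: 0.0
```

```bash
python3 - <<'E'
from h import *
for c in ["scene","top"]:
    im,_=get_image(c)
    u,v=(448,350) if c=="scene" else (511,260)
    a=cv2.resize(im[v-60:v+60,u-80:u+80],(640,480),interpolation=cv2.INTER_CUBIC); cv2.imwrite(f"pics/{c}1.png",a[:,:,::-1])
s=sense(); print(s["clock"],s["tool_pos"],s["force"]); rel([(.4555,-.3575,.049)])
E
```

```text
3.775 [ 0.45888592 -0.3547126   0.06729151] [-1.46950180e-04  1.21737210e-01  6.01669928e-01]
(0.4555, -0.3575, 0.049) [ 0.25 -0.36  1.83]
```

View pics/scene1.png

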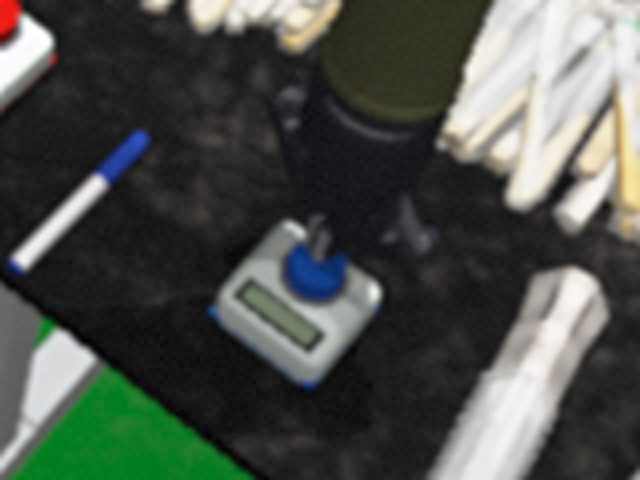

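The shut fingertips stand over the blue key (crop ~(318,240)), slightly beyond its centre at ~(315,270). I'll correct that and press.

send_rows(
  motion=[
    {"wx":0,"wy":0,"wz":0,"dx":0.3,"dy":-0.3,"dz":0.1,"gripper":-1},
    {"wx":0,"wy":0,"wz":0,"dx":0.3,"dy":-0.3,"dz":0.4,"gripper":-1},
    {"wx":0,"wy":0,"wz":0,"dx":0.3,"dy":-0.3,"dz":0.7,"gripper":-1},
    {"wx":0,"wy":0,"wz":0,"dx":0.3,"dy":-0.3,"dz":1.0,"gripper":-1},
    {"wx":0,"wy":0,"wz":0,"dx":0.3,"dy":-0.3,"dz":1.2,"gripper":-1},
    {"wx":0,"wy":0,"wz":0,"dx":0.3,"dy":-0.3,"dz":1.4,"gripper":-1},
    {"wx":0,"wy":0,"wz":0,"dx":0.3,"dy":-0.3,"dz":1.4,"gripper":-1},
  ],
)

```text
clock: 4.65
tool_pos: [0.4545, -0.3563, 0.052]
eef_rot: [0.146, 0.989, 0.0, -0.0]
force: [-0.7, 0.2, 0.3]
grip_width: 0.003
```

send_rows(
  motion=[
    {"wx":0,"wy":0,"wz":0,"dx":0,"dy":0,"dz":0.15,"gripper":-1},
    {"wx":0,"wy":0,"wz":0,"dx":0,"dy":0,"dz":0.3,"gripper":-1},
  ],
)

```text
clock: 4.9
tool_pos: [0.4546, -0.3563, 0.0493]
eef_rot: [0.146, 0.989, 0.0, 0.0]
force: [-0.5, 0.5, 2.4]
grip_width: -0.002
```

```bash
python3 - <<'E'
from h import *
for i in range(4):
    im,d=get_image("scene"); s=sense(); print(s["clock"],s["tool_pos"],s["force"])
u,v=(448,350)
a=cv2.resize(im[v-45:v+45,u-60:u+60],(640,480),interpolation=cv2.INTER_CUBIC); cv2.imwrite("pics/s2.png",a[:,:,::-1])
E
```

```text
4.95 [ 0.45461072 -0.35632592  0.04915482] [-0.63908653  0.42296122  2.10631795]
5.0 [ 0.45458181 -0.35629356  0.04914899] [-0.07658631  0.25637651  0.82083222]
5.05 [ 0.45458414 -0.3562884   0.0491487 ] [-0.4695867  1.1924429  0.2184397]
5.1 [ 0.45454435 -0.35630314  0.04913293] [-0.23498397  0.99313912 -0.01751003]
```

View pics/s2.png

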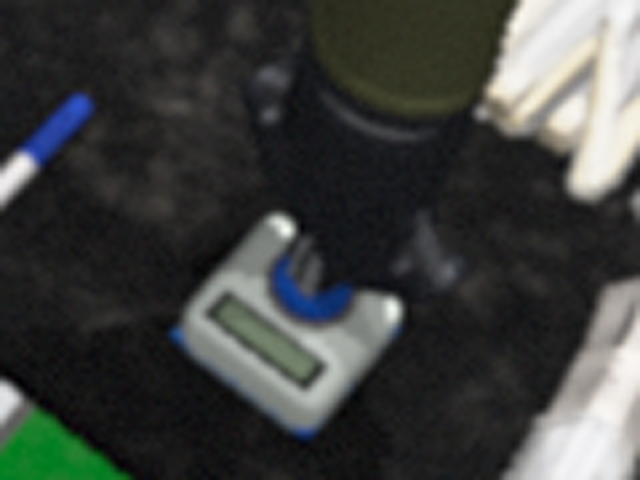

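The wrist felt 2.4 N as the blue key moved, and the tip is now at z = 0.049, about 9 mm in. I'll press 1 mm more, lift straight up and go to yellow.

send_rows(
  motion=[
    {"wx":0,"wy":0,"wz":0,"dx":0,"dy":0,"dz":0.1,"gripper":-1},
    {"wx":0,"wy":0,"wz":0,"dx":0,"dy":0,"dz":0.1,"gripper":-1},
    {"wx":0,"wy":0,"wz":0,"dx":0,"dy":0,"dz":-1,"gripper":-1},
    {"wx":0,"wy":0,"wz":0,"dx":0,"dy":0,"dz":-4,"gripper":-1},
    {"wx":0,"wy":0,"wz":0,"dx":0,"dy":0,"dz":-8,"gripper":-1},
    {"wx":0,"wy":0,"wz":0,"dx":0,"dy":4,"dz":-9,"gripper":-1},
    {"wx":0,"wy":0,"wz":0,"dx":0.5,"dy":8,"dz":-9,"gripper":-1},
    {"wx":0,"wy":0,"wz":0,"dx":1.5,"dy":13,"dz":-9,"gripper":-1},
    {"wx":0,"wy":0,"wz":0,"dx":3,"dy":18,"dz":-9,"gripper":-1},
    {"wx":0,"wy":0,"wz":0,"dx":4.5,"dy":23,"dz":-9,"gripper":-1},
    {"wx":0,"wy":0,"wz":0,"dx":6.5,"dy":28,"dz":-9,"gripper":-1},
    {"wx":0,"wy":0,"wz":0,"dx":8.5,"dy":33,"dz":-9,"gripper":-1},
    {"wx":0,"wy":0,"wz":0,"dx":10.5,"dy":38,"dz":-9,"gripper":-1},
    {"wx":0,"wy":0,"wz":0,"dx":12,"dy":42,"dz":-9,"gripper":-1},
    {"wx":0,"wy":0,"wz":0,"dx":13.3,"dy":44,"dz":-9,"gripper":-1},
    {"wx":0,"wy":0,"wz":0,"dx":13.3,"dy":44,"dz":-7,"gripper":-1},
    {"wx":0,"wy":0,"wz":0,"dx":13.3,"dy":44,"dz":-5,"gripper":-1},
    {"wx":0,"wy":0,"wz":0,"dx":13.3,"dy":44,"dz":-3.5,"gripper":-1},
    {"wx":0,"wy":0,"wz":0,"dx":13.3,"dy":44,"dz":-3.5,"gripper":-1},
  ],
)

```text
clock: 7.48
tool_pos: [0.4536, 0.1029, 0.0836]
eef_rot: [0.146, 0.989, -0.001, -0.001]
force: [0.4, -0.5, -0.1]
grip_width: -0.0
```

```bash
python3 - <<'E'
from h import *
im,_=get_image("scene"); u,v=(375,300)
a=cv2.resize(im[v-105:v+105,u-140:u+140],(800,600),interpolation=cv2.INTER_CUBIC); cv2.imwrite("pics/s3.png",a[:,:,::-1])
s=sense(); print(s["clock"],s["tool_pos"],s["force"],R.from_quat(s["eef_rot"]).as_matrix().round(3)); rel([(.454,.1035,.064),(.454,.1035,.048)])
E
```

```text
7.525 [0.45420689 0.10307969 0.08439283] [ 0.54721577  0.91403654 -0.66940891] [[-0.957  0.289 -0.   ]
 [ 0.289  0.957 -0.   ]
 [ 0.    -0.    -1.   ]]
(0.454, 0.1035, 0.064) [0.03 0.03 2.04]
(0.454, 0.1035, 0.048) [0.03 0.04 3.64]
```

View pics/s3.png

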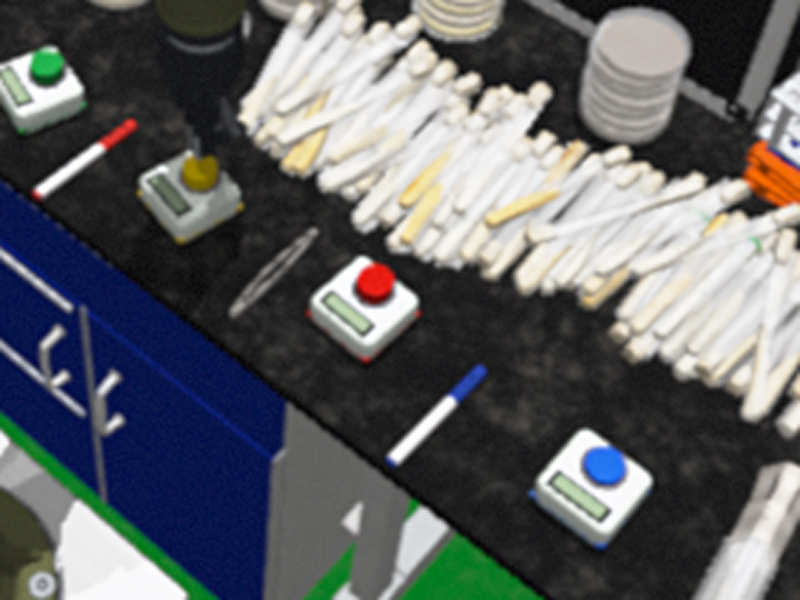

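The picture shows the blue key (605,465) down, the red one (375,283) up, and the gripper over yellow (200,172). Press yellow.

send_rows(
  motion=[
    {"wx":0,"wy":0,"wz":0,"dx":0,"dy":0,"dz":1.2,"gripper":-1},
    {"wx":0,"wy":0,"wz":0,"dx":0,"dy":0,"dz":2.0,"gripper":-1},
    {"wx":0,"wy":0,"wz":0,"dx":0,"dy":0,"dz":2.4,"gripper":-1},
    {"wx":0,"wy":0,"wz":0,"dx":0,"dy":0,"dz":2.7,"gripper":-1},
    {"wx":0,"wy":0,"wz":0,"dx":0,"dy":0,"dz":3.0,"gripper":-1},
    {"wx":0,"wy":0,"wz":0,"dx":0,"dy":0,"dz":3.2,"gripper":-1},
    {"wx":0,"wy":0,"wz":0,"dx":0,"dy":0,"dz":3.4,"gripper":-1},
  ],
)

```text
clock: 8.4
tool_pos: [0.4541, 0.1033, 0.0503]
eef_rot: [0.146, 0.989, -0.0, -0.0]
force: [-2.8, -1.2, 2.4]
grip_width: 0.003
```

send_rows(
  motion=[
    {"wx":0,"wy":0,"wz":0,"dx":0,"dy":0,"dz":0.1,"gripper":-1},
  ],
)

```text
clock: 8.52
tool_pos: [0.4541, 0.1033, 0.0492]
eef_rot: [0.146, 0.989, -0.0, -0.0]
force: [-1.9, -0.0, 2.6]
grip_width: -0.004
```

send_rows(
  motion=[
    {"wx":0,"wy":0,"wz":0,"dx":0,"dy":0,"dz":0,"gripper":-1},
  ],
)

```text
clock: 8.65
tool_pos: [0.4545, 0.1035, 0.0493]
eef_rot: [0.146, 0.989, 0.0, 0.0]
force: [-0.6, 0.3, -0.1]
grip_width: 0.002
```

send_rows(
  motion=[
    {"wx":0,"wy":0,"wz":0,"dx":0,"dy":0,"dz":0.1,"gripper":-1},
    {"wx":0,"wy":0,"wz":0,"dx":0,"dy":0,"dz":0.1,"gripper":-1},
    {"wx":0,"wy":0,"wz":0,"dx":0,"dy":0,"dz":-1,"gripper":-1},
    {"wx":0,"wy":0,"wz":0,"dx":0,"dy":0,"dz":-4,"gripper":-1},
    {"wx":0,"wy":0,"wz":0,"dx":0,"dy":0,"dz":-8,"gripper":-1},
    {"wx":0,"wy":0,"wz":0,"dx":1,"dy":4,"dz":-9,"gripper":-1},
    {"wx":0,"wy":0,"wz":0,"dx":2.5,"dy":8,"dz":-9,"gripper":-1},
    {"wx":0,"wy":0,"wz":0,"dx":4,"dy":13,"dz":-9,"gripper":-1},
    {"wx":0,"wy":0,"wz":0,"dx":5.5,"dy":17,"dz":-9,"gripper":-1},
    {"wx":0,"wy":0,"wz":0,"dx":6.5,"dy":19.5,"dz":-8,"gripper":-1},
    {"wx":0,"wy":0,"wz":0,"dx":6.5,"dy":19.5,"dz":-5.5,"gripper":-1},
    {"wx":0,"wy":0,"wz":0,"dx":6.5,"dy":19.5,"dz":-3.5,"gripper":-1},
    {"wx":0,"wy":0,"wz":0,"dx":6.5,"dy":19.5,"dz":-3.5,"gripper":-1},
    {"wx":0,"wy":0,"wz":0,"dx":6.5,"dy":19.5,"dz":-3.5,"gripper":-1},
  ],
)

```text
clock: 10.4
tool_pos: [0.4488, 0.3085, 0.0849]
eef_rot: [0.146, 0.989, 0.0, 0.0]
force: [-0.4, -0.5, 0.1]
grip_width: 0.003
```

```bash
python3 - <<'E'
from h import *
im,_=get_image("scene"); u,v=(290,240)
a=cv2.resize(im[v-60:v+60,u-80:u+80],(800,600),interpolation=cv2.INTER_CUBIC); cv2.imwrite("pics/s4.png",a[:,:,::-1])
rel([(.449,.3095,.064),(.449,.3095,.049)])
E
```

```text
(0.449, 0.3095, 0.064) [0.02 0.06 2.13]
(0.449, 0.3095, 0.049) [0.02 0.06 3.63]
```

View pics/s4.png

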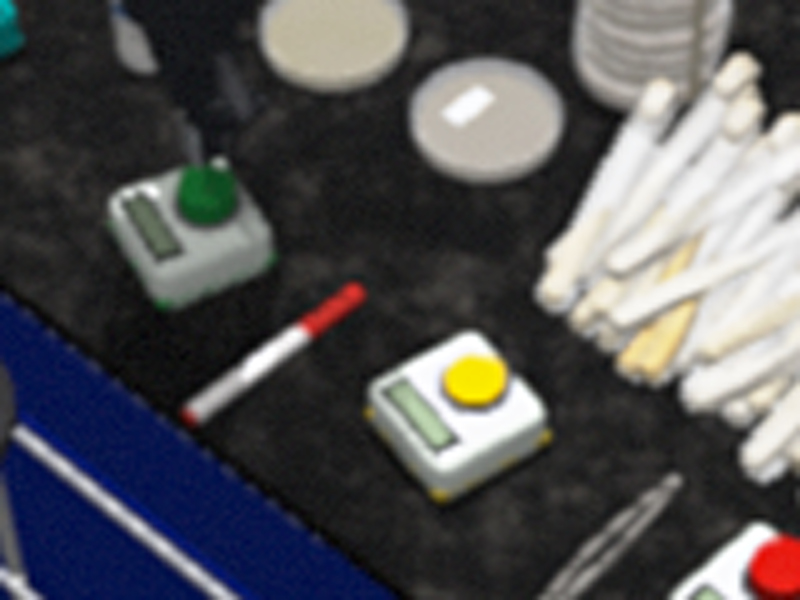

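The yellow key (475,380) is down and its timer has not moved. The green key (207,195) is still up, with the fingertips over it. Press green.

send_rows(
  motion=[
    {"wx":0,"wy":0,"wz":0,"dx":0,"dy":0.1,"dz":1.2,"gripper":-1},
    {"wx":0,"wy":0,"wz":0,"dx":0,"dy":0.1,"dz":2.0,"gripper":-1},
    {"wx":0,"wy":0,"wz":0,"dx":0,"dy":0.1,"dz":2.4,"gripper":-1},
    {"wx":0,"wy":0,"wz":0,"dx":0,"dy":0.1,"dz":2.7,"gripper":-1},
    {"wx":0,"wy":0,"wz":0,"dx":0,"dy":0.1,"dz":3.0,"gripper":-1},
    {"wx":0,"wy":0,"wz":0,"dx":0,"dy":0.1,"dz":3.2,"gripper":-1},
    {"wx":0,"wy":0,"wz":0,"dx":0,"dy":0.1,"dz":3.4,"gripper":-1},
  ],
)

```text
clock: 11.32
tool_pos: [0.4486, 0.3098, 0.0504]
eef_rot: [0.146, 0.989, 0.0, 0.0]
force: [-1.5, -0.8, 2.2]
grip_width: 0.001
```

send_rows(
  motion=[
    {"wx":0,"wy":0,"wz":0,"dx":0,"dy":0,"dz":0.1,"gripper":-1},
    {"wx":0,"wy":0,"wz":0,"dx":0,"dy":0,"dz":0.2,"gripper":-1},
  ],
)

```text
clock: 11.58
tool_pos: [0.4485, 0.3098, 0.0483]
eef_rot: [0.146, 0.989, 0.0, 0.0]
force: [-0.9, -1.6, 2.6]
grip_width: -0.0
```

send_rows(
  motion=[
    {"wx":0,"wy":0,"wz":0,"dx":0,"dy":0,"dz":0,"gripper":-1},
    {"wx":0,"wy":0,"wz":0,"dx":0,"dy":0,"dz":-1,"gripper":-1},
    {"wx":0,"wy":0,"wz":0,"dx":0,"dy":0,"dz":-4,"gripper":-1},
    {"wx":0,"wy":0,"wz":0,"dx":0,"dy":0,"dz":-9,"gripper":-1},
    {"wx":0,"wy":0,"wz":0,"dx":0,"dy":0,"dz":-14,"gripper":-1},
    {"wx":0,"wy":0,"wz":0,"dx":0,"dy":0,"dz":-18,"gripper":-1},
    {"wx":0,"wy":0,"wz":0,"dx":0,"dy":0,"dz":-18,"gripper":-1},
    {"wx":0,"wy":0,"wz":0,"dx":0,"dy":0,"dz":-18,"gripper":-1},
  ],
)

```text
clock: 12.58
tool_pos: [0.4484, 0.3097, 0.2282]
eef_rot: [0.146, 0.989, 0.0, 0.0]
force: [0.2, -0.5, 0.2]
grip_width: 0.001
```

```bash
python3 - <<'E'
from h import *
im,_=get_image("scene"); cv2.imwrite("pics/s5.png",cv2.resize(im[160:400,190:510],(800,600),interpolation=cv2.INTER_CUBIC)[:,:,::-1])
im2,_=get_image("top"); cv2.imwrite("pics/top5.png",im2[:,:,::-1])
old=cv2.imread("pics/scene0.png")[:,:,::-1].copy()
for k,(u,v) in dict(b=(447,356),y=(305,255),g=(251,218),r=(366,295)).items():
    a=key(old,"scene",u,v); b=key(im,"scene",u,v); print(k,"px shift",np.round(np.subtract(b[:2],a[:2]),2))
s=sense(); print(s["clock"],s["tool_pos"],s["qvel"].round(3))
E
```

```text
b px shift [-0.79  1.47]
y px shift [-0.12  1.49]
g px shift [0.  1.9]
r px shift [0. 0.]
12.675 [0.44785472 0.30930289 0.2270209 ] [ 0.001  0.007  0.001  0.001  0.     0.001 -0.001]
```

View pics/s5.png

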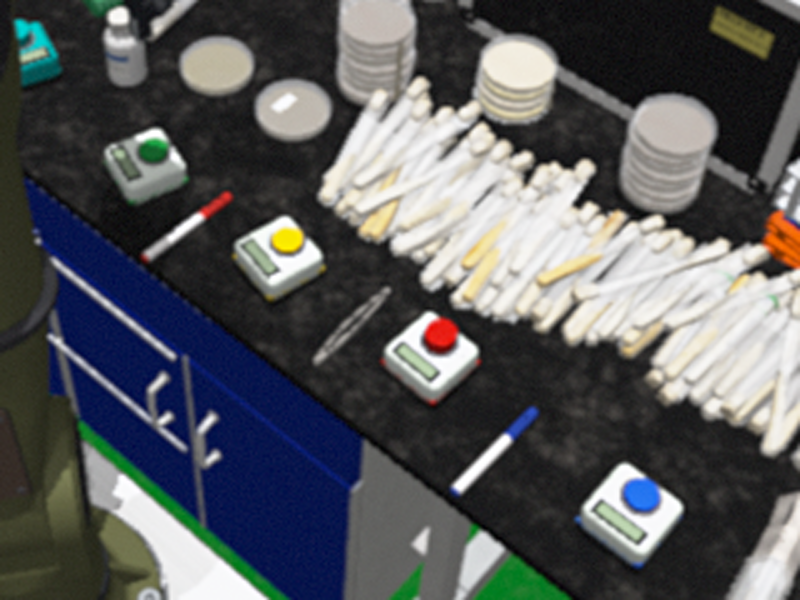

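All three keys are down (scene crop: green (153,150), yellow (288,240), blue (640,493)). The red key (440,335) is up, and the pens, forceps and plates are where they were. Handing in.

```bash
python3 -c "
from workcell import *
print(job_done())"
```

```text
the job is handed in; nothing more can be done
None
```

I tapped the blue, yellow and green timer keys in that order with the shut fingertips, lifted clear to about 0.23 m and handed the job in at about 12.7 s on the robot's clock.

- **Press depth:** the fingertips went about 10 mm into each key's 12 mm travel. For green I read this directly. Blue and yellow read about 9 mm before a final 1 mm I commanded but did not read back. The wrist felt about 2.4–2.6 N as the keys moved.
- **Final pictures:** all three keys stayed down, each showing about 1.5–1.9 px lower in the scene view. The red key had not moved (0.0 px), and I saw nothing displaced.
- **One small disagreement:** the blue key's blob also shifted 0.8 px sideways. I took this for noise in the colour outline, since the case looked in place, but I did not measure it separately.
- **Refused call:** the first move call was refused because its rows left out the turn values. Nothing moved as a result.

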